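# Load a compression-set jig with the red rubber test buttons

### The job

Load the open compression-set jig with the red set: lay the three red rubber buttons flat on its base plate, one centred on each bright seat, and then lower the cover plate gently over the stud, boss upward, so that it rests level on all three buttons, ready for the nut. Leave the black buttons where they lie.

Things in the scene. Friction and masses are not known exactly. Their poses are not given: they have to be found in the camera images.
- red0_center (a point): Red hard rubber test button, a flat disc 29 mm across and 12.5 mm thick, about 12 g, lying flat on a white mat 2 mm thick; this point is its centre, half-way up. Neighbouring buttons are at least 58 mm apart between centres. The three red buttons are alike.
- red1_center (a point): Red hard rubber test button, a flat disc 29 mm across and 12.5 mm thick, about 12 g, lying flat on a white mat 2 mm thick; this point is its centre, half-way up. Neighbouring buttons are at least 58 mm apart between centres. The three red buttons are alike.
- red2_center (a point): Red hard rubber test button, a flat disc 29 mm across and 12.5 mm thick, about 12 g, lying flat on a white mat 2 mm thick; this point is its centre, half-way up. Neighbouring buttons are at least 58 mm apart between centres. The three red buttons are alike.
- black0_center (a point): Black hard rubber test button, a flat disc 29 mm across and 12.5 mm thick, about 12 g, lying flat on a white mat 2 mm thick; this point is its centre, half-way up. Neighbouring buttons are at least 58 mm apart between centres. Not wanted now: stays where it lies.
- black1_center (a point): Black hard rubber test button, a flat disc 29 mm across and 12.5 mm thick, about 12 g, lying flat on a white mat 2 mm thick; this point is its centre, half-way up. Neighbouring buttons are at least 58 mm apart between centres. Not wanted now: stays where it lies.
- jig: Open jig, fixed to the bench: round dark steel base plate 116 mm across, 14 mm thick; upright 10 mm stud in its middle rises 48 mm above the plate, its last 9 mm tapering to 4 mm; brass collar round the stud's foot, 20 mm across, 9.4 mm high. Origin: centre of the plate's underside, z up. (A closed second jig, nut, box and 220 mm tall gauge stand beyond x = 0.73 m: no part of the job.)
- seat0: Bright round seat 34 mm across, ground flush in the top of the jig's dark base plate; one of three, 120 degrees apart, each centred 36 mm from the stud's axis (62 mm from one another). Origin at its centre on the plate's top face, z up; its x axis is that of the jig.
- seat1: Bright round seat 34 mm across, ground flush in the top of the jig's dark base plate; one of three, 120 degrees apart, each centred 36 mm from the stud's axis (62 mm from one another). Origin at its centre on the plate's top face, z up; its x axis is that of the jig.
- seat2: Bright round seat 34 mm across, ground flush in the top of the jig's dark base plate; one of three, 120 degrees apart, each centred 36 mm from the stud's axis (62 mm from one another). Origin at its centre on the plate's top face, z up; its x axis is that of the jig.
- cover_plate_boss (a point): Cover plate lying loose on the bench, boss up: bright steel disc 116 mm across, 7 mm thick, 0.7 kg, with a central round boss 32 mm across, 20 mm tall; a 17 mm hole runs through both. This point: on the hole's axis, half-way up the boss, 17 mm above the plate's underside, 10 mm below the boss's top; z up. Closed on the buttons it lies 43.5 mm above the underside of the jig.
Things that resemble listed ones, but are neither listed nor needed, are in the scene too. What is shaped like the part that bears red1_center but purple or turquoise is not meant.

How it is judged:
By the outcome, as a careful person would: the job done as asked, in the order asked, and still so for the second after the job is handed in, with the robot touching nothing.
It also fails if it takes over 96 s, if anything falls off the work surface, if the arm or the gripper's body presses on something with over 40 N, if the wrist force passes 120 N, or if a joint passes its speed limit or range.

### The arm

A 6-joint arm with a two-finger parallel gripper is mounted at the origin on the work surface. World frame = base frame: x ahead of the robot, y to its left, z up, the work surface at z = 0. Lengths are in m, angles in rad, forces in N, time in s.
With the tool pointing down it reaches from about 0.25 to 0.725 m from the base axis. Payload 4 kg.
Tool frame: the origin (TCP) lies midway between the tips of the shut fingers; the grasp point (between the pads) lies 19 mm behind it; z points along the fingers, y is the line along which they close (so a half turn about z gives the same grasp; the last joint's range is limited). The gripper opens to 85 mm and grips with 20 to 120 N. Pads are 22 mm wide; open, the fingers measure 114 mm over their backs; the gripper's body (76 mm by 85 mm) begins 54 mm behind the grasp point. The pads swing forward as they close: fully open they stand 13 mm farther back than shut.
Start: joints at [1.313, 0.241, 0.005, 1.335, 0, 1.571], TCP at [0.127, 0.483, 0.231] pointing down, gripper open.
Joint ranges: [-2.72, 2.72], [-1.05, 1.87], [-1.09, 1.28], [-1.99, 2.15], [-1.42, 1.44], [-3.14, 3.14]. Speed limits (rad/s): [2.79, 2.79, 3.14, 3.14, 3.14, 3.14].

### API

Orientations are given as a unit quaternion [x, y, z, w].
In Python, from workcell import bot gives the robot as it stands.
- The arm moves only by the tool move_arm, never from a script. Its argument "motion" is a list of rows, each an object of numbers: "x", "y", "z": the shift along the tool's x, y, z in cm; "yaw": the turn about the tool's z in degrees. A call has 1 to 20 rows; each row is the pose to reach, as a shift and turn from the pose commanded when the call began, along the tool's axes at that moment; what a row does not reach only later rows make up. A row lasts 1/8 s, in which the tool goes at most 62.5 mm and 10.7 degrees, less where a joint would pass 70% of its speed; a pose out of reach is approached as far as the arm can. A call with a gripper value outside its range is refused whole. "gripper" is the opening, from -1 (shut) to 1 (fully open), set as the call begins (left out, the last holds). The fingers move at their own pace and stop on an object; the grip force is fixed at half the most. Time passes only in rows, so rows that repeat a pose let the fingers close. It gives the time, the measured TCP pose, the force, the opening and the grip force at its end, in the units of the state.
- bot.get_obs(): the state, without advancing time (a new reading comes with each control period).
- bot.camera(name): name is "side" or "top"; returns the picture (420x560x3 uint8, blue, green, red); there is no depth.
- bot.camera_model(name): a dict with "K" (3x3 intrinsics, pixels), "dist" ([k1, k2, p1, p2, k3] as OpenCV has them; the pictures are not rectified), "world_from_camera" (4x4, takes a point from camera to world coordinates). Camera axes: x right, y down, z forward; pixel columns grow to the right and rows downward; lengths in m; the calibration is good to about 2 mm. A picture is of the moment at which its call begins. camera_model takes no time and is no camera call.
- bot.job_done(): hands the job in; it is judged then, once.
Trained networks look in the newest picture that a camera, given by its name, has taken for a name from the list of things; names that differ only in an ending like _2 or _b are one class to them, and where a whole thing is asked for, a point or a joint stands for the part that bears it (a point fixed in the world has none). Each returns a list of dicts, best first, with "score" (0 to 1); they miss things now and then, are a little off and sometimes report something else, mostly with a low value. They report only what shows in the picture. A call takes as long as a camera call. They do not tell look-alikes from the thing itself.
- bot.cut_out(camera, name): "mask" (420x560 bool, what is visible of it) and "centre" ([row, column] in pixels, amid what is visible of it).
The state is a dict: "clock": time; "joint_pos": joint angles; "joint_vel": joint speeds; "tau": joint torques, N m; "eef_pos": TCP position; "tool_rot": TCP orientation; "ft_force": force on the tool from outside, world axes, zero at the start; "ft_torque": the same for the moment, N m; "grip_width": finger opening in m; "grasp_force": force on a finger pad.
Only numpy, scipy, OpenCV 4.12 (cv2) and the standard library are available. Lean on these libraries where they do the work, as an engineer would, in place of code of your own. Each camera call takes 0.05 s, during which the arm holds its last target. There are 200 camera calls.

## Working session

There is one attempt and no reset: what is moved stays moved. The work goes in short steps, Python scripts to look and compute and a tool call to move; the robot and the scene stay as the last step left them, time stands still between calls to the robot, and variables do not carry over. Pictures are saved under pics/ and viewed, at most 14 in all, crops included, and the job is handed in when it is done.

Besides the shell and the picture viewer there is one more tool, called after "Emit:" as name(argument=value, ...) on one line, values as JSON. move_arm: Moves the arm, as the interface text tells. Its arguments: {"type":"object","properties":{"motion":{"type":"array"},"gripper":{"type":"number"}},"required":["motion"]}

```bash
mkdir -p pics; ls; cat > h.py <<'E'
import numpy as np, cv2
from workcell import bot
def ray(cam,rc,z):
    m=bot.camera_model(cam);K=np.array(m["K"],float);d=np.array(m["dist"],float);T=np.array(m["world_from_camera"])
    u=cv2.undistortPoints(np.array([[[rc[1],rc[0]]]],float),K,d)[0,0]
    v=T[:3,:3]@np.array([u[0],u[1],1]);o=T[:3,3]
    return o+v*(z-o[2])/v[2]
def pix(cam,p):
    m=bot.camera_model(cam);T=np.linalg.inv(np.array(m["world_from_camera"]))
    r,_=cv2.projectPoints(np.array([p],float),cv2.Rodrigues(T[:3,:3])[0],T[:3,3],np.array(m["K"],float),np.array(m["dist"],float))
    return r[0,0]
E
python3 - <<'E'
from h import *
for c in("top","side"):
    cv2.imwrite(f"pics/{c}0.png",bot.camera(c)); m=bot.camera_model(c);print(c,np.round(m["world_from_camera"],3).tolist(),np.round(m["K"],1).tolist())
    for n,z in(("red0_center",.0145),("black0_center",.0145),("jig",.014),("seat0",.014),("cover_plate_boss",.017)):
        for d in bot.cut_out(c,n): print(c,n,round(d["score"],2),np.round(d["centre"],1),d["mask"].sum(),np.round(ray(c,d["centre"],z),3))
print(bot.get_obs())
E
```

```text
pics
top [[-0.002, -0.989, 0.146, 0.37], [-1.0, 0.002, 0.006, 0.015], [-0.006, -0.146, -0.989, 0.914], [0.0, 0.0, 0.0, 1.0]] [[407.0, 0.0, 278.4], [0.0, 407.0, 209.1], [0.0, 0.0, 1.0]]
top red0_center 0.56 [204.2 141.7] 154 [0.515 0.326 0.014]
top black0_center 0.6 [230.4 194.3] 147 [0.455 0.207 0.014]
top jig 0.77 [231.9 431.7] 2191 [ 0.451 -0.318  0.014]
top seat0 0.67 [230.7 417.8] 166 [ 0.454 -0.288  0.014]
top seat0 0.6 [215.7 440.4] 187 [ 0.487 -0.339  0.014]
top seat0 0.5 [247.  444.1] 167 [ 0.418 -0.343  0.014]
top cover_plate_boss 0.64 [184.  282.3] 2022 [0.559 0.011 0.017]
top cover_plate_boss 0.5 [244.1 445.9] 174 [ 0.424 -0.346  0.017]
side [[0.997, -0.053, 0.047, 0.443], [-0.071, -0.78, 0.622, -0.557], [0.004, -0.624, -0.781, 0.78], [0.0, 0.0, 0.0, 1.0]] [[405.5, 0.0, 268.1], [0.0, 405.5, 203.6], [0.0, 0.0, 1.0]]
side red0_center 0.55 [128.7 272.8] 76 [0.522 0.324 0.014]
side black0_center 0.55 [160.9 252.6] 111 [0.459 0.199 0.014]
side jig 0.73 [155.2 284.2] 79 [0.544 0.215 0.014]
side jig 0.59 [361.1 262.6] 3062 [ 0.452 -0.322  0.014]
side seat0 0.82 [365.  281.7] 216 
[... 199 characters left out ...]
.017]
{'clock': 0.6, 'joint_pos': array([ 1.31303794e+00,  2.40551006e-01,  4.99776714e-03,  1.33518116e+00,
       -6.30649366e-06,  1.57080761e+00]), 'joint_vel': array([-0.00068662, -0.00119866,  0.00156981, -0.00017843, -0.00055154,
        0.0011057 ]), 'tau': array([ 1.21429199e-03, -3.71974361e+01,  2.52570945e+01,  1.40376578e-03,
        4.42527414e-05,  8.40756456e-06]), 'eef_pos': array([0.12746032, 0.48348768, 0.23133011]), 'tool_rot': array([1.28528304e-01, 9.91705841e-01, 3.03015712e-05, 7.10644908e-06]), 'ft_force': array([-0.39993169, -0.40604371, -0.11467394]), 'ft_torque': array([-0.01154782,  0.02766298,  0.03678479]), 'grasp_force': 0.0, 'grip_width': 0.08515691981697451}
```

View pics/top0.png

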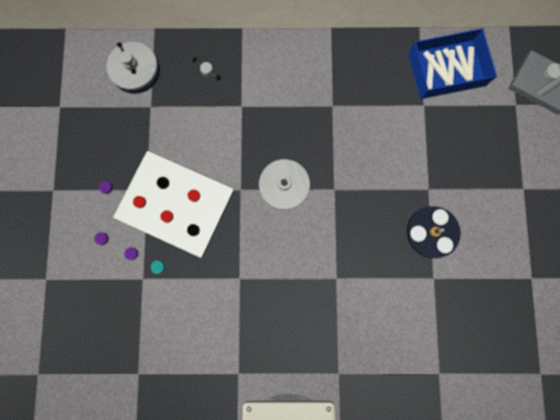

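View pics/side0.png

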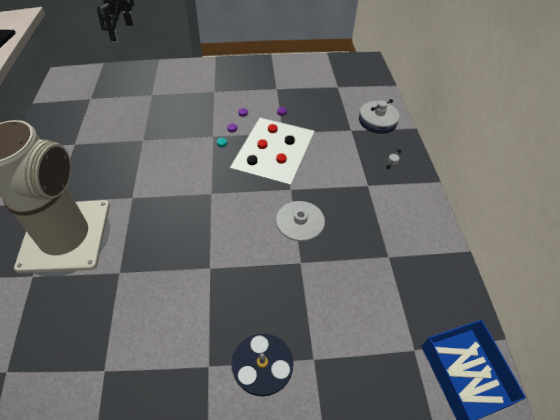

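The top view shows a white mat with reds at (140,202), (194,196) and (167,216), and blacks at (163,183) and (193,230). Purple and turquoise look-alikes lie off the mat. The open dark jig is at (433,232) with three bright seats. The loose cover is at (284,184), and the closed jig at (132,66) is not wanted. The three red discs on the mat match the description by colour and place. I'll measure them and confirm in one crop.

```bash
cat >> h.py <<'E'
def reds(c,img):
    h=cv2.cvtColor(img,cv2.COLOR_BGR2HSV)
    m=(((h[...,0]<10)|(h[...,0]>172))&(h[...,1]>130)&(h[...,2]>70)).astype(np.uint8)
    n,l,s,ce=cv2.connectedComponentsWithStats(m)
    return [(ce[i][::-1],s[i,4]) for i in range(1,n) if s[i,4]>40]
def circ(c,mask,z):
    cn=max(cv2.findContours(mask.astype(np.uint8),0,1)[0],key=len)
    p=np.array([ray(c,(q[1],q[0]),z)[:2] for q in cv2.convexHull(cn)[:,0]])
    A=np.c_[2*p,np.ones(len(p))];s=np.linalg.lstsq(A,(p**2).sum(1),rcond=None)[0]
    return s[:2],np.sqrt(s[2]+s[:2]@s[:2])
def seats(c,img,ctr=(.454,-.3225)):
    g=img.astype(int);out=[]
    m=((g.min(2)>150)).astype(np.uint8)
    n,l,s,ce=cv2.connectedComponentsWithStats(m)
    for i in range(1,n):
        w=ray(c,ce[i][::-1],.014)[:2]
        if s[i,4]>40 and np.linalg.norm(w-ctr)<.06: out.append((w,s[i,4]))
    return out
def go(p,yawdeg=None):
    "shift in cm along tool axes to world p"
    from scipy.spatial.transform import Rotation as R
    o=bot.get_obs();r=R.from_quat(o["tool_rot"]).as_matrix()
    print("shift cm",np.round(r.T@(np.array(p)-o["eef_pos"])*100,2),"tooly deg",np.round(np.degrees(np.arctan2(r[1,1],r[0,1])),1),"q",np.round(o["joint_pos"],2))
E
python3 - <<'E'
from h import *
for c in("top","side"):
    im=bot.camera(c)
    for rc,a in reds(c,im): print(c,"red",np.round(rc,1),a,np.round(ray(c,rc,.0083),4))
    for w,a in seats(c,im): print(c,"seat",np.round(w,4),a)
    d=bot.cut_out(c,"cover_plate_boss")[0]; print("cover",circ(c,d["mask"],.005))
    for z in(.014,):
        for d in bot.cut_out(c,"jig"):
            if d["mask"].sum()>1000: print("jig",circ(c,d["mask"],.01))
    if c=="top": cv2.imwrite("pics/crop1.png",cv2.resize(im[130:280,80:280],None,fx=4,fy=4,interpolation=2))
E
```

```text
top red [195.  193.3] 101 [0.5363 0.2128 0.0083]
top red [201.5 139. ] 98 [0.5218 0.335  0.0083]
top red [216.  166.3] 104 [0.4886 0.272  0.0083]
top seat [ 0.485  -0.3383] 185
top seat [ 0.4486 -0.2877] 187
top seat [ 0.423  -0.3448] 194
cover (array([0.56128966, 0.00753373]), np.float64(0.05752816909432054))
jig (array([ 0.45091379, -0.32221318]), np.float64(0.059097860509912184))
side red [128.2 272.1] 62 [0.5207 0.333  0.0083]
side red [143.9 261.9] 69 [0.4875 0.2693 0.0083]
side red [158.  280.9] 72 [0.5349 0.2112 0.0083]
side seat [ 0.4476 -0.2888] 234
side seat [ 0.484  -0.3392] 251
side seat [ 0.4219 -0.3455] 261
cover (array([0.56201327, 0.00536662]), np.float64(0.05755742471738013))
jig (array([ 0.45066863, -0.32512804]), np.float64(0.05857125277019874))
```

View pics/crop1.png

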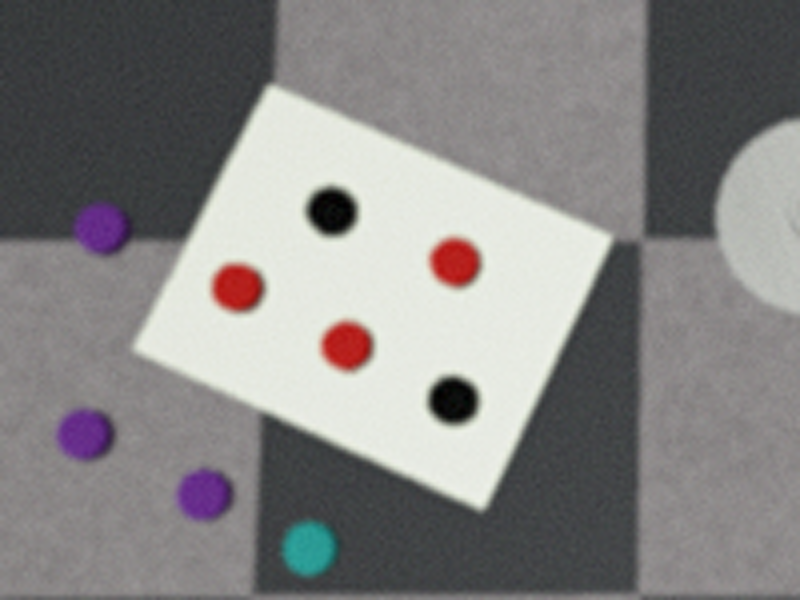

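The crop confirms it: three red discs on the white mat, with the purple and turquoise ones lying outside it. First I'll take the far red (0.521, 0.334) to the seat at (0.448, −0.288).

Emit:
move_arm(motion=[{"x": -41.9,"y": -4.4,"z": 17.1,"yaw": 69.5},{"x": -41.9,"y": -4.4,"z": 17.1,"yaw": 69.5},{"x": -41.9,"y": -4.4,"z": 17.1,"yaw": 69.5},{"x": -41.9,"y": -4.4,"z": 17.1,"yaw": 69.5},{"x": -41.9,"y": -4.4,"z": 17.1,"yaw": 69.5},{"x": -41.9,"y": -4.4,"z": 17.1,"yaw": 69.5},{"x": -41.9,"y": -4.4,"z": 17.1,"yaw": 69.5},{"x": -41.9,"y": -4.4,"z": 17.1,"yaw": 69.5},{"x": -41.9,"y": -4.4,"z": 17.1,"yaw": 69.5},{"x": -41.9,"y": -4.4,"z": 17.1,"yaw": 69.5},{"x": -41.9,"y": -4.4,"z": 17.1,"yaw": 69.5}], gripper=0.2)

```text
clock: 2.28
eef_pos: [0.5204, 0.3354, 0.0615]
tool_rot: [0.67, 0.742, 0.001, 0.0]
ft_force: [-0.6, -0.1, 0.5]
grip_width: 0.0513
grasp_force: 0.0
```

```bash
python3 - <<'E'
from h import *
go((.521,.334,.003)); print(bot.get_obs()["grip_width"],bot.get_obs()["clock"])
cv2.imwrite("pics/s1.png",cv2.resize(bot.camera("side")[60:210,180:380],None,fx=4,fy=4,interpolation=2))
E
```

```text
shift cm [-0.15  0.04  5.85] tooly deg 5.9 q [0.57 0.59 0.08 1.06 0.   2.04]
0.05132596214027107 2.275
```

View pics/s1.png

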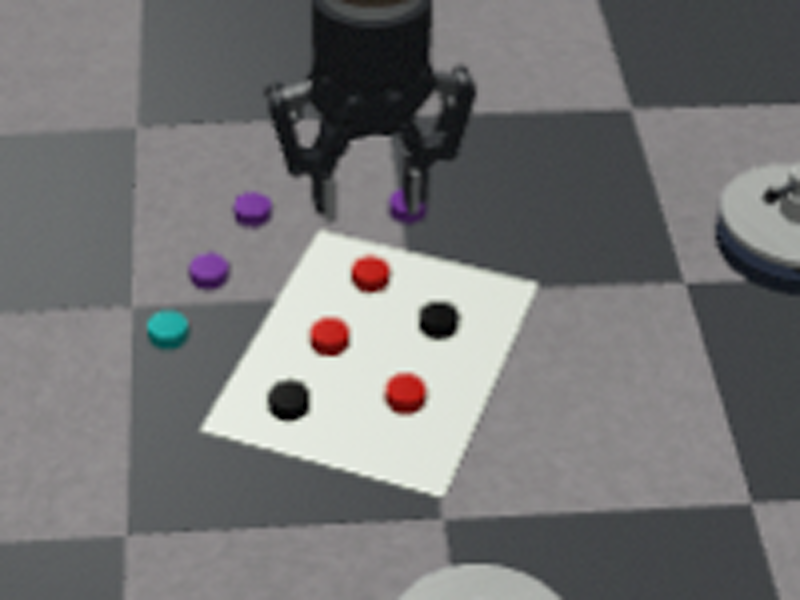

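The gripper hangs over the far red button (crop pixel 370,272). I'll descend, grip and lift.

Emit:
move_arm(motion=[{"z": 3},{"z": 5},{"z": 5.7},{"z": 5.7},{"z": 5.7},{"z": 5.7}])

```text
invalid input at $.motion[0]: expected keys x, y, z, yaw
```

Emit:
move_arm(motion=[{"z": 0},{"z": 0},{"z": 0},{"z": 0},{"z": 0},{"z": 0}], gripper=-0.8)

```text
invalid input at $.motion[0]: expected keys x, y, z, yaw
```

```bash
python3 - <<'E'
from h import *
go((.448,-.288,.1)); o=bot.get_obs();print(o["grip_width"],o["grasp_force"],o["ft_force"],o["eef_pos"])
E
```

```text
shift cm [-61.26 -13.58  -3.91] tooly deg 5.9 q [0.57 0.59 0.08 1.06 0.   2.04]
0.05124091406628165 0.0 [ 0.37928447 -0.17119946 -0.08027248] [0.52053292 0.33532409 0.06142919]
```

Emit:
move_arm(motion=[{"x": 0,"y": 0,"z": 3,"yaw": 0},{"x": 0,"y": 0,"z": 5,"yaw": 0},{"x": 0,"y": 0,"z": 5.7,"yaw": 0},{"x": 0,"y": 0,"z": 5.7,"yaw": 0},{"x": 0,"y": 0,"z": 5.7,"yaw": 0}])

```text
clock: 2.95
eef_pos: [0.5221, 0.3348, 0.0046]
tool_rot: [0.671, 0.742, 0.001, 0.0]
ft_force: [0.0, 0.3, 0.5]
grip_width: 0.0513
grasp_force: 0.0
```

Emit:
move_arm(motion=[{"x": 0,"y": 0,"z": 0,"yaw": 0},{"x": 0,"y": 0,"z": 0,"yaw": 0},{"x": 0,"y": 0,"z": 0,"yaw": 0},{"x": 0,"y": 0,"z": 0,"yaw": 0},{"x": 0,"y": 0,"z": 0,"yaw": 0}], gripper=-0.8)

```text
clock: 3.58
eef_pos: [0.5222, 0.3346, 0.0046]
tool_rot: [0.671, 0.742, 0.001, 0.0]
ft_force: [-1.3, -0.3, 5.5]
grip_width: 0.0255
grasp_force: 59.0
```

```bash
python3 - <<'E'
from h import *
go((.448,-.288,.1)); o=bot.get_obs();print(o["grip_width"],o["grasp_force"],o["ft_force"],o["eef_pos"])
E
```

```text
shift cm [-61.2  -13.57  -9.63] tooly deg 5.7 q [0.57 0.65 0.02 0.94 0.   2.04]
0.025521784687835107 58.95630240440369 [-1.3038535  -0.30673022  5.5426324 ] [0.5221853  0.33459812 0.00462027]
```

Emit:
move_arm(motion=[{"x": 0,"y": 0,"z": -3,"yaw": 0},{"x": 0,"y": 0,"z": -8,"yaw": 0},{"x": 0,"y": 0,"z": -9.5,"yaw": 0},{"x": -61.2,"y": -13.6,"z": -9.5,"yaw": 0},{"x": -61.2,"y": -13.6,"z": -9.5,"yaw": 0},{"x": -61.2,"y": -13.6,"z": -9.5,"yaw": 0},{"x": -61.2,"y": -13.6,"z": -9.5,"yaw": 0},{"x": -61.2,"y": -13.6,"z": -9.5,"yaw": 0},{"x": -61.2,"y": -13.6,"z": -9.5,"yaw": 0},{"x": -61.2,"y": -13.6,"z": -9.5,"yaw": 0},{"x": -61.2,"y": -13.6,"z": -9.5,"yaw": 0},{"x": -61.2,"y": -13.6,"z": -9.5,"yaw": 0},{"x": -61.2,"y": -13.6,"z": -9.5,"yaw": 0},{"x": -61.2,"y": -13.6,"z": -9.5,"yaw": 0},{"x": -61.2,"y": -13.6,"z": -9.5,"yaw": 0},{"x": -61.2,"y": -13.6,"z": -9.5,"yaw": 0},{"x": -61.2,"y": -13.6,"z": -9.5,"yaw": 0}])

```text
clock: 5.7
eef_pos: [0.4475, -0.2869, 0.0983]
tool_rot: [0.67, 0.742, 0.0, -0.0]
ft_force: [0.4, 0.3, -0.2]
grip_width: 0.0259
grasp_force: 59.1
```

```bash
python3 - <<'E'
from h import *
go((.4482,-.2883,.1)); o=bot.get_obs();print(o["grip_width"],o["grasp_force"],o["ft_force"],o["eef_pos"])
im=bot.camera("side")
for rc,a in reds("side",im): print(rc,a,ray("side",rc,o["eef_pos"][2]+.003))
cv2.imwrite("pics/s2.png",cv2.resize(im[270:420,170:370],None,fx=4,fy=4,interpolation=2))
E
```

```text
shift cm [-0.14  0.06 -0.17] tooly deg 5.9 q [-0.57  0.4  -0.14  1.04  0.    0.9 ]
0.025911156780690454 59.07878637313843 [ 0.43919891  0.29251713 -0.22815136] [ 0.44748375 -0.28693114  0.09825488]
[325.97356828 257.89867841] 227 [ 0.44717102 -0.28724941  0.10125488]
```

View pics/s2.png

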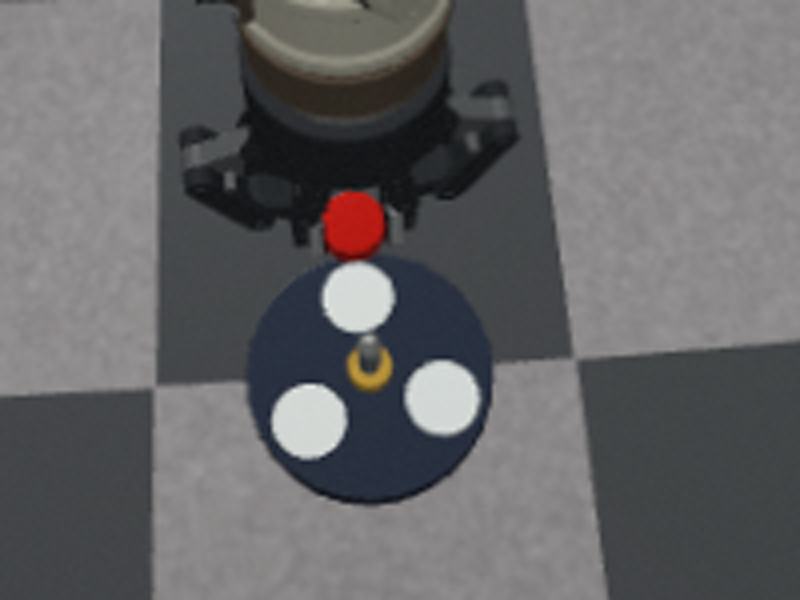

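The button hangs flat between the pads (crop 354,225), its centre agrees with the TCP, and the three seats are clear. I'll correct by 1.4 mm and descend.

Emit:
move_arm(motion=[{"x": -0.15,"y": 0.05,"z": 3,"yaw": 0},{"x": -0.15,"y": 0.05,"z": 6,"yaw": 0},{"x": -0.15,"y": 0.05,"z": 7,"yaw": 0},{"x": -0.15,"y": 0.05,"z": 7.5,"yaw": 0},{"x": -0.15,"y": 0.05,"z": 7.5,"yaw": 0},{"x": -0.15,"y": 0.05,"z": 7.5,"yaw": 0}])

```text
clock: 6.5
eef_pos: [0.4486, -0.2903, 0.0243]
tool_rot: [0.671, 0.742, 0.0, 0.001]
ft_force: [0.1, 0.0, -0.6]
grip_width: 0.0263
grasp_force: 59.1
```

```bash
python3 - <<'E'
from h import *
go((.4482,-.2883,.0166)); o=bot.get_obs();print(o["ft_force"],o["eef_pos"])
im=bot.camera("side")
for rc,a in reds("side",im): print(rc,a,ray("side",rc,o["eef_pos"][2]+.003))
for w,a in seats("side",im): print(w,a)
im=bot.camera("top")
for rc,a in reds("top",im): print(rc,a,ray("top",rc,o["eef_pos"][2]+.003))
E
```

```text
shift cm [ 0.21 -0.02  0.77] tooly deg 5.7 q [-0.57  0.49 -0.22  0.86  0.    0.9 ]
[ 0.11661887  0.02685401 -0.57737462] [ 0.44859035 -0.29031553  0.02433364]
[156.92 281.56] 50 [0.534787   0.19590546 0.02733364]
[343.07831325 259.48192771] 166 [ 0.44863484 -0.29190449  0.02733364]
[ 0.4839294  -0.33912684] 253
[ 0.4219562  -0.34546969] 262
[195.07 193.37] 100 [0.53271896 0.20847466 0.02733364]
[215.95145631 166.36893204] 103 [0.48622983 0.26650154 0.02733364]
[232.18852459 421.04098361] 122 [ 0.4492952  -0.29006262  0.02733364]
```

Emit:
move_arm(motion=[{"x": 0.2,"y": 0,"z": 0.3,"yaw": 0},{"x": 0.2,"y": 0,"z": 0.55,"yaw": 0},{"x": 0.2,"y": 0,"z": 0.75,"yaw": 0},{"x": 0.2,"y": 0,"z": 0.75,"yaw": 0}])

```text
clock: 7.1
eef_pos: [0.4475, -0.2877, 0.0166]
tool_rot: [0.671, 0.742, 0.0, -0.0]
ft_force: [-2.4, 1.9, 8.7]
grip_width: 0.0258
grasp_force: 59.6
```

Emit:
move_arm(motion=[{"x": 0,"y": 0,"z": 0,"yaw": 0},{"x": 0,"y": 0,"z": 0,"yaw": 0},{"x": 0,"y": 0,"z": 0,"yaw": 0},{"x": 0,"y": 0,"z": -2,"yaw": 0},{"x": 0,"y": 0,"z": -5,"yaw": 0},{"x": 0,"y": 0,"z": -9,"yaw": 0},{"x": 15,"y": 0,"z": -9,"yaw": 0},{"x": 15,"y": 0,"z": -9,"yaw": 0},{"x": 15,"y": 0,"z": -9,"yaw": 0}], gripper=0.1)

```text
clock: 8.22
eef_pos: [0.4315, -0.136, 0.1057]
tool_rot: [0.67, 0.742, -0.0, -0.001]
ft_force: [0.6, 0.7, 0.0]
grip_width: 0.0472
grasp_force: 0.0
```

```bash
python3 - <<'E'
from h import *
go((.4875,.270,.06))
for c in("side","top"):
  im=bot.camera(c)
  for rc,a in reds(c,im): print(c,a,"z.0203",ray(c,rc,.0203),"mat",ray(c,rc,.0083))
cv2.imwrite("pics/t3.png",cv2.resize(im[190:270,380:490],None,fx=6,fy=6,interpolation=2))
E
```

```text
shift cm [39.81  9.73  4.6 ] tooly deg 5.9 q [-0.31  0.25 -0.33  0.99  0.    1.16]
side 72 z.0203 [0.53344486 0.19920891 0.0203    ] mat [0.53486759 0.21115914 0.0083    ]
side 185 z.0203 [ 0.44680254 -0.28758572  0.0203    ] mat [ 0.44685611 -0.28332808  0.0083    ]
top 102 z.0203 [0.53416864 0.21020708 0.0203    ] mat [0.53637235 0.21283106 0.0083    ]
top 104 z.0203 [0.48704306 0.26854468 0.0203    ] mat [0.48861387 0.27195213 0.0083    ]
```

View pics/t3.png

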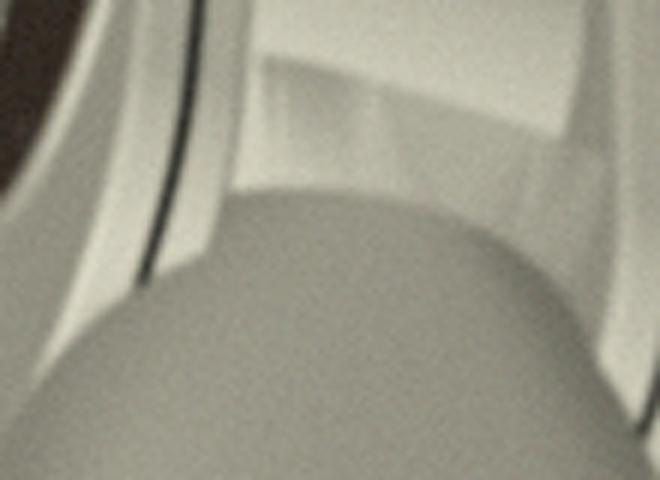

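The arm hides the jig from the top camera, but the side camera puts the button within about 1.4 mm of the seat centre. Next is the middle red, at (0.488, 0.2705).

Emit:
move_arm(motion=[{"x": 39.9,"y": 9.8,"z": 5,"yaw": 0},{"x": 39.9,"y": 9.8,"z": 5,"yaw": 0},{"x": 39.9,"y": 9.8,"z": 5,"yaw": 0},{"x": 39.9,"y": 9.8,"z": 5,"yaw": 0},{"x": 39.9,"y": 9.8,"z": 5,"yaw": 0},{"x": 39.9,"y": 9.8,"z": 5,"yaw": 0},{"x": 39.9,"y": 9.8,"z": 5,"yaw": 0},{"x": 39.9,"y": 9.8,"z": 5,"yaw": 0},{"x": 39.9,"y": 9.8,"z": 5,"yaw": 0},{"x": 39.9,"y": 9.8,"z": 8,"yaw": 0},{"x": 39.9,"y": 9.8,"z": 8.5,"yaw": 0},{"x": 39.9,"y": 9.8,"z": 8.5,"yaw": 0}], gripper=0.2)

```text
clock: 9.82
eef_pos: [0.4903, 0.2669, 0.0209]
tool_rot: [0.672, 0.741, -0.001, -0.0]
ft_force: [-0.8, 0.1, 0.2]
grip_width: 0.0511
grasp_force: 0.0
```

```bash
python3 - <<'E'
from h import *
go((.4878,.2705,.0042))
im=bot.camera("top")
for w,a in seats("top",im): print("seat",w,a)
for rc,a in reds("top",im): print(a,"z.0203",ray("top",rc,.0203),"mat",ray("top",rc,.0083))
cv2.imwrite("pics/t3.png",cv2.resize(im[190:270,380:490],None,fx=6,fy=6,interpolation=2))
E
```

```text
shift cm [ 0.38 -0.22  1.67] tooly deg 5.6 q [ 0.5   0.53 -0.15  0.89 -0.    1.97]
seat [ 0.48472776 -0.3381026 ] 190
seat [ 0.42304487 -0.34464208] 199
100 z.0203 [0.53398733 0.21025615 0.0203    ] mat [0.5361886  0.21288078 0.0083    ]
69 z.0203 [0.4875519  0.26480269 0.0203    ] mat [0.48912955 0.26815988 0.0083    ]
133 z.0203 [ 0.44791402 -0.28970963  0.0203    ] mat [ 0.44895933 -0.29379949  0.0083    ]
```

View pics/t3.png

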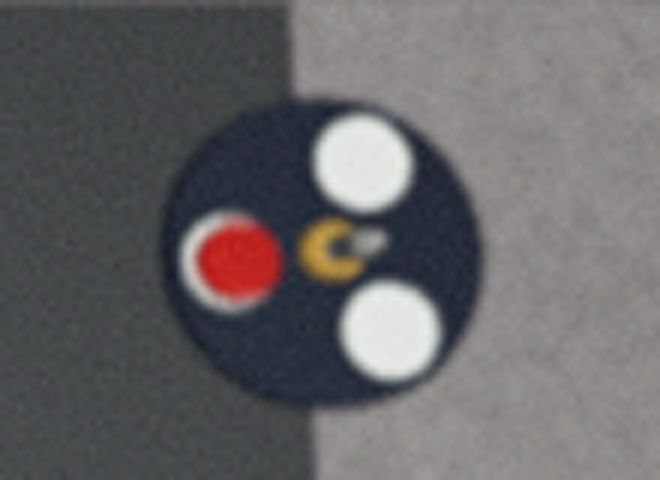

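The first button sits on its seat (crop 238,262) inside the bright ring, within about 1 mm. Now the second grasp.

Emit:
move_arm(motion=[{"x": 0.2,"y": -0.1,"z": 0.8,"yaw": 0},{"x": 0.2,"y": -0.1,"z": 1.5,"yaw": 0},{"x": 0.2,"y": -0.1,"z": 1.6,"yaw": 0},{"x": 0.2,"y": -0.1,"z": 1.6,"yaw": 0}])

```text
clock: 10.38
eef_pos: [0.489, 0.2701, 0.0046]
tool_rot: [0.671, 0.742, -0.0, -0.0]
ft_force: [0.6, -0.6, 0.2]
grip_width: 0.0515
grasp_force: 0.0
```

Emit:
move_arm(motion=[{"x": 0,"y": 0,"z": 0,"yaw": 0},{"x": 0,"y": 0,"z": 0,"yaw": 0},{"x": 0,"y": 0,"z": 0,"yaw": 0},{"x": 0,"y": 0,"z": 0,"yaw": 0},{"x": 0,"y": 0,"z": -3,"yaw": 0},{"x": 0,"y": 0,"z": -8,"yaw": 0},{"x": 0,"y": 0,"z": -9.5,"yaw": 0},{"x": -30,"y": -6.3,"z": -9.5,"yaw": 30},{"x": -30,"y": -6.3,"z": -9.5,"yaw": 30},{"x": -30,"y": -6.3,"z": -9.5,"yaw": 30},{"x": -30,"y": -6.3,"z": -9.5,"yaw": 30},{"x": -60.5,"y": -12.8,"z": -9.5,"yaw": 60},{"x": -60.5,"y": -12.8,"z": -9.5,"yaw": 60},{"x": -60.5,"y": -12.8,"z": -9.5,"yaw": 60},{"x": -60.5,"y": -12.8,"z": -9.5,"yaw": 60},{"x": -60.5,"y": -12.8,"z": -9.5,"yaw": 60},{"x": -60.5,"y": -12.8,"z": -9.5,"yaw": 60},{"x": -60.5,"y": -12.8,"z": -9.5,"yaw": 60},{"x": -60.5,"y": -12.8,"z": -9.5,"yaw": 60},{"x": -60.5,"y": -12.8,"z": -9.5,"yaw": 60}], gripper=-0.8)

```text
clock: 12.88
eef_pos: [0.4221, -0.343, 0.0993]
tool_rot: [0.951, 0.308, -0.0, -0.001]
ft_force: [0.2, -0.4, -0.0]
grip_width: 0.026
grasp_force: 59.2
```

```bash
python3 - <<'E'
from h import *
go((.4225,-.3451,.03)); o=bot.get_obs()
for c in("side","top"):
  im=bot.camera(c)
  for rc,a in reds(c,im): print(c,a,ray(c,rc,o["eef_pos"][2]+.0037))
print(o["eef_pos"],o["grip_width"])
E
```

```text
shift cm [-0.08  0.2   6.93] tooly deg -54.2 q [-0.68  0.42 -0.1   1.05  0.    1.83]
side 72 [0.52363658 0.11682456 0.1030275 ]
top 100 [0.51891424 0.19196231 0.1030275 ]
top 134 [ 0.44079842 -0.26155129  0.1030275 ]
top 69 [ 0.4309987  -0.33870351  0.1030275 ]
[ 0.4220722  -0.34303576  0.0993275 ] 0.02597545729110745
```

Emit:
move_arm(motion=[{"x": 0,"y": 0.15,"z": 3,"yaw": 0},{"x": 0,"y": 0.15,"z": 6,"yaw": 0},{"x": 0,"y": 0.15,"z": 7,"yaw": 0},{"x": 0,"y": 0.15,"z": 7.5,"yaw": 0},{"x": 0,"y": 0.15,"z": 7.5,"yaw": 0},{"x": 0,"y": 0.15,"z": 7.5,"yaw": 0}])

```text
clock: 13.72
eef_pos: [0.4238, -0.3464, 0.0259]
tool_rot: [0.952, 0.307, 0.001, 0.001]
ft_force: [0.2, -0.2, -0.7]
grip_width: 0.0259
grasp_force: 59.2
```

```bash
python3 - <<'E'
from h import *
go((.4225,-.3451,.0166)); o=bot.get_obs()
for c in("side","top"):
  im=bot.camera(c)
  for rc,a in reds(c,im): print(c,a,ray(c,rc,o["eef_pos"][2]+.0037))
  cv2.imwrite(f"pics/{c}4.png",cv2.resize(im[180:270,380:490] if c=="top" else im[280:420,180:350],None,fx=4,fy=4,interpolation=2))
print(o["eef_pos"],o["ft_force"])
E
```

```text
shift cm [-0.03 -0.19  0.93] tooly deg -54.3 q [-0.69  0.5  -0.18  0.88  0.    1.83]
side 72 [0.53234437 0.1899654  0.02958201]
top 100 [0.53228396 0.20796076 0.02958201]
top 134 [ 0.44720442 -0.28660258  0.02958201]
top 45 [ 0.43250665 -0.34303224  0.02958201]
[ 0.42379248 -0.34644703  0.02588201] [ 0.24692778 -0.18189954 -0.72439334]
```

View pics/side4.png

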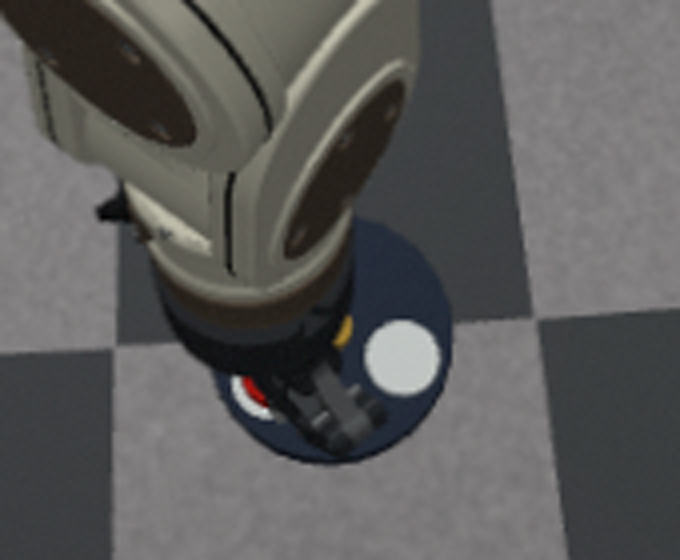

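The gripper covers most of the button over its seat (crop 260,395), so I rely on the TCP here.

Emit:
move_arm(motion=[{"x": 0,"y": -0.15,"z": 0.4,"yaw": 0},{"x": 0,"y": -0.15,"z": 0.7,"yaw": 0},{"x": 0,"y": -0.15,"z": 0.9,"yaw": 0},{"x": 0,"y": -0.15,"z": 0.9,"yaw": 0}])

```text
clock: 14.32
eef_pos: [0.422, -0.3446, 0.0173]
tool_rot: [0.952, 0.307, 0.0, 0.0]
ft_force: [-3.5, 2.8, 11.7]
grip_width: 0.0255
grasp_force: 60.4
```

Emit:
move_arm(motion=[{"x": 0,"y": 0,"z": 0,"yaw": 0},{"x": 0,"y": 0,"z": 0,"yaw": 0},{"x": 0,"y": 0,"z": 0,"yaw": 0},{"x": 0,"y": 0,"z": -2,"yaw": 0},{"x": 0,"y": 0,"z": -5,"yaw": 0},{"x": 0,"y": 0,"z": -9,"yaw": 0},{"x": 20,"y": -18.5,"z": -9,"yaw": -30},{"x": 20,"y": -18.5,"z": -9,"yaw": -30},{"x": 20,"y": -18.5,"z": -9,"yaw": -30},{"x": 20,"y": -18.5,"z": -9,"yaw": -30},{"x": 41.7,"y": -38.6,"z": -6,"yaw": -60},{"x": 41.7,"y": -38.6,"z": -6,"yaw": -60},{"x": 41.7,"y": -38.6,"z": -6,"yaw": -60},{"x": 41.7,"y": -38.6,"z": -6,"yaw": -60},{"x": 41.7,"y": -38.6,"z": -6,"yaw": -60},{"x": 41.7,"y": -38.6,"z": -6,"yaw": -60},{"x": 41.7,"y": -38.6,"z": -2,"yaw": -60},{"x": 41.7,"y": -38.6,"z": -1,"yaw": -60},{"x": 41.7,"y": -38.6,"z": -1,"yaw": -60}], gripper=0.1)

```text
clock: 16.7
eef_pos: [0.5345, 0.2109, 0.0252]
tool_rot: [0.671, 0.741, -0.001, -0.001]
ft_force: [-0.4, -0.2, 1.0]
grip_width: 0.047
grasp_force: 0.0
```

```bash
python3 - <<'E'
from h import *
go((.5355,.212,.0042))
for c in("side","top"):
  im=bot.camera(c)
  for w,a in seats(c,im): print(c,"seat",w,a)
  for rc,a in reds(c,im): print(c,a,"z.0203",ray(c,rc,.0203),"mat",ray(c,rc,.0083))
cv2.imwrite("pics/t5.png",cv2.resize(im[190:270,380:490],None,fx=6,fy=6,interpolation=2))
E
```

```text
shift cm [0.1  0.12 2.1 ] tooly deg 5.7 q [ 0.38  0.55 -0.1   0.92 -0.    1.85]
side seat [ 0.4839294  -0.33912684] 253
side seat [ 0.42119641 -0.3548121 ] 43
side 72 z.0203 [0.53344486 0.19920891 0.0203    ] mat [0.53486759 0.21115914 0.0083    ]
side 185 z.0203 [ 0.44680254 -0.28758572  0.0203    ] mat [ 0.44685611 -0.28332808  0.0083    ]
side 206 z.0203 [ 0.42215623 -0.34414696  0.0203    ] mat [ 0.42182032 -0.34078313  0.0083    ]
top seat [ 0.48470132 -0.33835761] 182
top 56 z.0203 [0.53407484 0.20521626 0.0203    ] mat [0.53627728 0.20777321 0.0083    ]
top 135 z.0203 [ 0.44811263 -0.28975823  0.0203    ] mat [ 0.44916061 -0.29384874  0.0083    ]
top 143 z.0203 [ 0.42330367 -0.34592683  0.0203    ] mat [ 0.42401848 -0.35077168  0.0083    ]
```

View pics/t5.png

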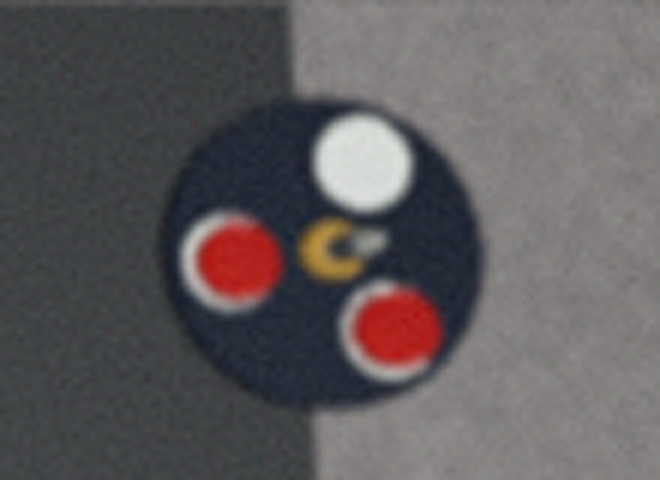

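Two buttons are seated (crop 238,262 and 397,327), each within about 1 mm. Now the third.

Emit:
move_arm(motion=[{"x": 0,"y": 0.1,"z": 1,"yaw": 0},{"x": 0,"y": 0.1,"z": 1.8,"yaw": 0},{"x": 0,"y": 0.1,"z": 2.05,"yaw": 0},{"x": 0,"y": 0.1,"z": 2.05,"yaw": 0}], gripper=0.2)

```text
clock: 17.3
eef_pos: [0.536, 0.2122, 0.0049]
tool_rot: [0.671, 0.742, -0.0, -0.0]
ft_force: [0.1, 0.0, -0.2]
grip_width: 0.0512
grasp_force: 0.0
```

Emit:
move_arm(motion=[{"x": 0,"y": 0,"z": 0,"yaw": 0},{"x": 0,"y": 0,"z": 0,"yaw": 0},{"x": 0,"y": 0,"z": 0,"yaw": 0},{"x": 0,"y": 0,"z": 0,"yaw": 0},{"x": 0,"y": 0,"z": -3,"yaw": 0},{"x": 0,"y": 0,"z": -8,"yaw": 0},{"x": 0,"y": 0,"z": -9.5,"yaw": 0},{"x": -27,"y": -5.3,"z": -9.5,"yaw": -30},{"x": -27,"y": -5.3,"z": -9.5,"yaw": -30},{"x": -27,"y": -5.3,"z": -9.5,"yaw": -30},{"x": -27,"y": -5.3,"z": -9.5,"yaw": -30},{"x": -54.3,"y": -10.6,"z": -9.5,"yaw": -60},{"x": -54.3,"y": -10.6,"z": -9.5,"yaw": -60},{"x": -54.3,"y": -10.6,"z": -9.5,"yaw": -60},{"x": -54.3,"y": -10.6,"z": -9.5,"yaw": -60},{"x": -54.3,"y": -10.6,"z": -9.5,"yaw": -60},{"x": -54.3,"y": -10.6,"z": -9.5,"yaw": -60},{"x": -54.3,"y": -10.6,"z": -9.5,"yaw": -60},{"x": -54.3,"y": -10.6,"z": -9.5,"yaw": -60},{"x": -54.3,"y": -10.6,"z": -9.5,"yaw": -60}], gripper=-0.8)

```text
clock: 19.8
eef_pos: [0.4854, -0.3367, 0.1002]
tool_rot: [0.209, 0.978, 0.0, -0.0]
ft_force: [0.2, 0.1, 0.1]
grip_width: 0.026
grasp_force: 59.2
```

Emit:
move_arm(motion=[{"x": 0,"y": 0,"z": 3,"yaw": 0},{"x": 0,"y": 0,"z": 6,"yaw": 0},{"x": 0,"y": 0,"z": 7,"yaw": 0},{"x": 0,"y": 0,"z": 7.3,"yaw": 0},{"x": 0,"y": 0,"z": 7.3,"yaw": 0},{"x": 0,"y": 0,"z": 7.3,"yaw": 0},{"x": 0,"y": 0,"z": 7.3,"yaw": 0}])

```text
clock: 20.68
eef_pos: [0.4855, -0.339, 0.0282]
tool_rot: [0.21, 0.978, -0.0, 0.001]
ft_force: [0.8, -0.2, -0.2]
grip_width: 0.0255
grasp_force: 59.2
```

```bash
python3 - <<'E'
from h import *
go((.4845,-.3388,.017)); o=bot.get_obs()
for c in("side","top"):
  im=bot.camera(c)
  for rc,a in reds(c,im): print(c,a,ray(c,rc,o["eef_pos"][2]+.0037))
print(o["eef_pos"],o["ft_force"],o["grip_width"])
E
```

```text
shift cm [ 0.1  -0.02  1.12] tooly deg 65.7 q [-0.61  0.58 -0.05  0.95 -0.   -0.19]
side 112 [ 0.4421465  -0.29196197  0.03190234]
side 206 [ 0.42248101 -0.34739931  0.03190234]
top 65 [ 0.48005293 -0.34041283  0.03190234]
top 135 [ 0.44709938 -0.28580327  0.03190234]
top 141 [ 0.42272448 -0.34139547  0.03190234]
[ 0.48550538 -0.33901856  0.02820234] [ 0.80008442 -0.22892775 -0.16775585] 0.02553000536465984
```

Emit:
move_arm(motion=[{"x": 0.1,"y": 0,"z": 0.5,"yaw": 0},{"x": 0.1,"y": 0,"z": 0.9,"yaw": 0},{"x": 0.1,"y": 0,"z": 1.1,"yaw": 0},{"x": 0.1,"y": 0,"z": 1.1,"yaw": 0}])

```text
clock: 21.28
eef_pos: [0.4838, -0.3381, 0.0178]
tool_rot: [0.21, 0.978, -0.0, 0.0]
ft_force: [-4.3, 3.0, 10.9]
grip_width: 0.0257
grasp_force: 60.2
```

Emit:
move_arm(motion=[{"x": 0,"y": 0,"z": 0,"yaw": 0},{"x": 0,"y": 0,"z": 0,"yaw": 0},{"x": 0,"y": 0,"z": 0,"yaw": 0},{"x": 0,"y": 0,"z": -2,"yaw": 0},{"x": 0,"y": 0,"z": -5,"yaw": 0},{"x": 0,"y": 0,"z": -9,"yaw": 0},{"x": 7.1,"y": 34.6,"z": -9,"yaw": 0},{"x": 7.1,"y": 34.6,"z": -9,"yaw": 0},{"x": 7.1,"y": 34.6,"z": -9,"yaw": 0},{"x": 7.1,"y": 34.6,"z": -9,"yaw": 0},{"x": 7.1,"y": 34.6,"z": -9,"yaw": 0},{"x": 7.1,"y": 34.6,"z": -9,"yaw": 0},{"x": 7.1,"y": 34.6,"z": -6,"yaw": 0},{"x": 7.1,"y": 34.6,"z": -5,"yaw": 0},{"x": 7.1,"y": 34.6,"z": -5,"yaw": 0},{"x": 7.1,"y": 34.6,"z": -5,"yaw": 0}], gripper=0.1)

```text
clock: 23.28
eef_pos: [0.5622, 0.0057, 0.067]
tool_rot: [0.211, 0.978, 0.0, 0.001]
ft_force: [0.1, -0.3, -0.1]
grip_width: 0.0471
grasp_force: 0.0
```

```bash
python3 - <<'E'
from h import *
go((.5616,.0064,.0085))
for c in("side","top"):
  im=bot.camera(c)
  for rc,a in reds(c,im): print(c,a,"z.0203",ray(c,rc,.0203),"mat",ray(c,rc,.0083))
cv2.imwrite("pics/t6.png",cv2.resize(im[150:280,240:500],None,fx=3,fy=3,interpolation=2))
E
```

```text
shift cm [0.09 0.04 5.85] tooly deg 65.7 q [ 0.01  0.48 -0.09  1.    0.    0.44]
side 185 z.0203 [ 0.44680254 -0.28758572  0.0203    ] mat [ 0.44685611 -0.28332808  0.0083    ]
side 197 z.0203 [ 0.48394974 -0.33789836  0.0203    ] mat [ 0.48459033 -0.33443579  0.0083    ]
side 204 z.0203 [ 0.42215906 -0.34418259  0.0203    ] mat [ 0.4218232  -0.34081933  0.0083    ]
top 142 z.0203 [ 0.48534525 -0.33988305  0.0203    ] mat [ 0.48689326 -0.34464673  0.0083    ]
top 137 z.0203 [ 0.44811304 -0.2897953   0.0203    ] mat [ 0.44916103 -0.29388632  0.0083    ]
top 143 z.0203 [ 0.42330367 -0.34592683  0.0203    ] mat [ 0.42401848 -0.35077168  0.0083    ]
```

View pics/t6.png

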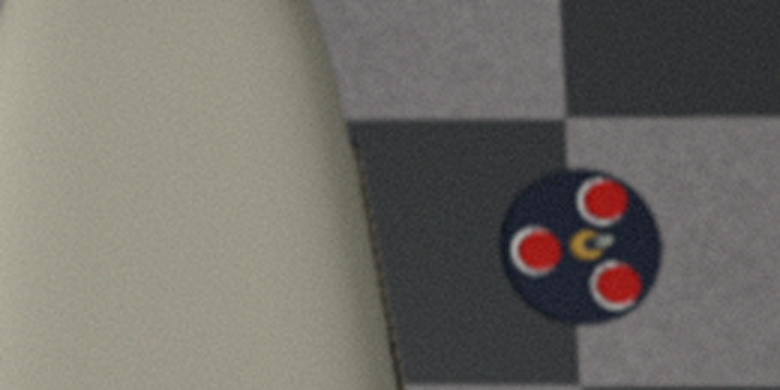

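All three buttons are seated (crop 603,201; 540,249; 617,284). Next I'll descend over the cover's boss.

Emit:
move_arm(motion=[{"x": 0,"y": 0,"z": 2.5,"yaw": 0},{"x": 0,"y": 0,"z": 4.5,"yaw": 0},{"x": 0,"y": 0,"z": 5.5,"yaw": 0},{"x": 0,"y": 0,"z": 5.6,"yaw": 0},{"x": 0,"y": 0,"z": 5.6,"yaw": 0}], gripper=0.35)

```text
clock: 24.0
eef_pos: [0.5623, 0.0063, 0.0111]
tool_rot: [0.21, 0.978, 0.0, 0.001]
ft_force: [0.4, -0.6, -0.0]
grip_width: 0.058
grasp_force: 0.0
```

```bash
python3 - <<'E'
from h import *
go((.5616,.0064,.0095)); im=bot.camera("side")
cv2.imwrite("pics/s7.png",cv2.resize(im[150:270,220:380],None,fx=5,fy=5,interpolation=2))
E
```

```text
shift cm [ 0.07 -0.02  0.16] tooly deg 65.7 q [ 0.01  0.55 -0.15  0.87  0.    0.44]
```

View pics/s7.png

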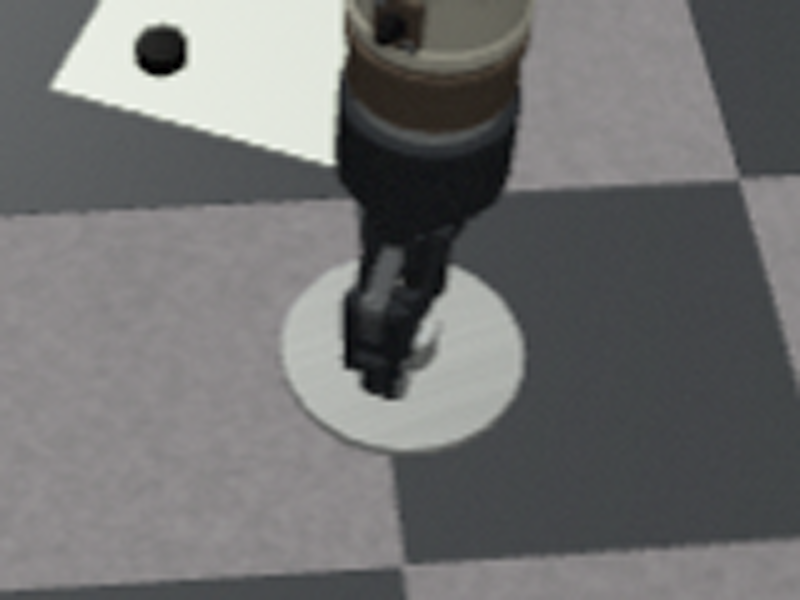

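The fingers straddle the boss (crop 420,345), so I'll grip it and lift a little.

Emit:
move_arm(motion=[{"x": 0,"y": 0,"z": 0,"yaw": 0},{"x": 0,"y": 0,"z": 0,"yaw": 0},{"x": 0,"y": 0,"z": 0,"yaw": 0},{"x": 0,"y": 0,"z": 0,"yaw": 0},{"x": 0,"y": 0,"z": 0,"yaw": 0}], gripper=-0.8)

```text
clock: 24.68
eef_pos: [0.5624, 0.0068, 0.0113]
tool_rot: [0.21, 0.978, 0.001, 0.001]
ft_force: [-0.5, 1.7, 5.2]
grip_width: 0.029
grasp_force: 60.3
```

Emit:
move_arm(motion=[{"x": 0,"y": 0,"z": -1,"yaw": 0},{"x": 0,"y": 0,"z": -3,"yaw": 0},{"x": 0,"y": 0,"z": -6,"yaw": 0},{"x": 0,"y": 0,"z": -9,"yaw": 0},{"x": 0,"y": 0,"z": -9,"yaw": 0},{"x": 0,"y": 0,"z": -9,"yaw": 0}])

```text
clock: 25.42
eef_pos: [0.5601, 0.0063, 0.0985]
tool_rot: [0.21, 0.978, -0.0, -0.002]
ft_force: [-0.3, -0.3, -8.1]
grip_width: 0.0289
grasp_force: 60.3
```

```bash
python3 - <<'E'
from h import *
go((.4517,-.3241,.12)); o=bot.get_obs(); print(o["eef_pos"],o["ft_force"],o["ft_torque"],o["grip_width"]); im=bot.camera("side")
d=bot.cut_out("side","cover_plate_boss")
for e in d: print(e["score"],e["mask"].sum(),circ("side",e["mask"],o["eef_pos"][2]-.0111+.0045))
E
```

```text
shift cm [ -3.7  -34.58  -2.1 ] tooly deg 65.7 q [ 0.01  0.45 -0.05  1.07 -0.    0.44]
[0.56008441 0.00629838 0.09852007] [-0.28386613 -0.26090301 -8.07306212] [ 0.00463697  0.00453708 -0.0369534 ] 0.02894590460696159
0.74 1284 (array([0.55959182, 0.00515461]), np.float64(0.05735217758769411))
```

Emit:
move_arm(motion=[{"x": -0.2,"y": -2,"z": -0.5,"yaw": 0},{"x": -0.6,"y": -6,"z": -0.5,"yaw": 0},{"x": -1.1,"y": -10,"z": -0.5,"yaw": 0},{"x": -1.5,"y": -14,"z": -0.5,"yaw": 0},{"x": -1.9,"y": -18,"z": -0.5,"yaw": 0},{"x": -2.3,"y": -22,"z": -0.5,"yaw": 0},{"x": -2.8,"y": -26,"z": -0.5,"yaw": 0},{"x": -3.2,"y": -30,"z": -0.5,"yaw": 0},{"x": -3.5,"y": -33,"z": -0.5,"yaw": 0},{"x": -3.7,"y": -34.6,"z": -0.5,"yaw": 0},{"x": -3.7,"y": -34.6,"z": -0.5,"yaw": 0},{"x": -3.7,"y": -34.6,"z": -0.5,"yaw": 0},{"x": -3.7,"y": -34.6,"z": -0.5,"yaw": 0}])

```text
clock: 27.15
eef_pos: [0.4534, -0.3231, 0.1052]
tool_rot: [0.209, 0.978, 0.0, -0.0]
ft_force: [0.3, -0.1, -6.5]
grip_width: 0.0292
grasp_force: 60.6
```

```bash
python3 - <<'E'
from h import *
go((.4517,-.3241,.08)); o=bot.get_obs(); print(o["eef_pos"],o["ft_force"],o["grip_width"]); im=bot.camera("side")
for c in("side","top"):
  bot.camera(c)
  for e in bot.cut_out(c,"cover_plate_boss"): print(c,e["score"],e["mask"].sum(),circ(c,e["mask"],o["eef_pos"][2]-.0113+.0045))
cv2.imwrite("pics/s8.png",cv2.resize(im[260:420,160:380],None,fx=3.6,fy=3.6,interpolation=2))
E
```

```text
shift cm [ 0.11 -0.17  2.52] tooly deg 65.8 q [-0.62  0.44 -0.06  1.08  0.   -0.2 ]
[ 0.45341269 -0.32306612  0.10520935] [ 0.3463852  -0.05684566 -6.50143934] 0.029173151025517534
side 0.82 2197 (array([ 0.45229575, -0.32480518]), np.float64(0.05805333656538134))
top 0.8 1546 (array([ 0.45231662, -0.32219321]), np.float64(0.05717393267183891))
```

View pics/s8.png

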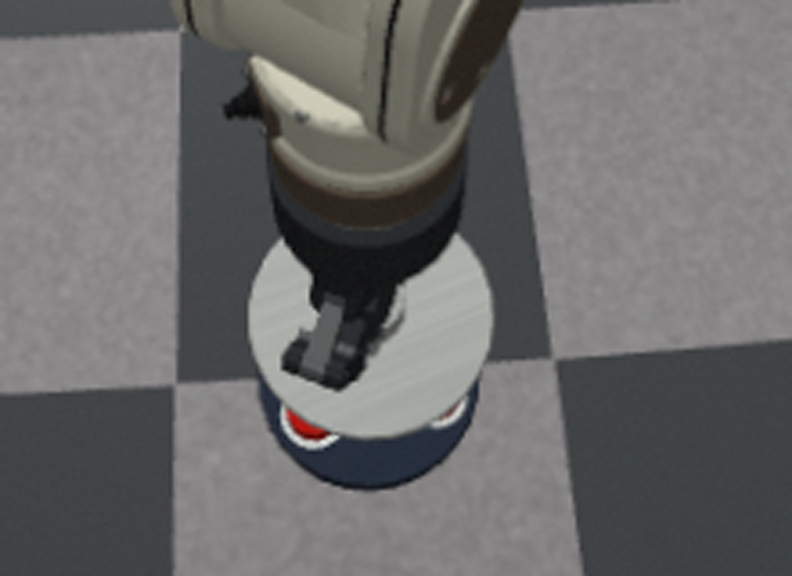

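The plate is held level over the jig (crop 370,315), less than 1 mm off centre. I'll lower it to just above the stud and check.

Emit:
move_arm(motion=[{"x": 0.05,"y": -0.1,"z": 1,"yaw": 0},{"x": 0.05,"y": -0.1,"z": 2,"yaw": 0},{"x": 0.05,"y": -0.1,"z": 2.6,"yaw": 0},{"x": 0.05,"y": -0.1,"z": 2.6,"yaw": 0},{"x": 0.05,"y": -0.1,"z": 2.6,"yaw": 0},{"x": 0.05,"y": -0.1,"z": 2.6,"yaw": 0}])

```text
clock: 28.15
eef_pos: [0.4526, -0.3252, 0.0797]
tool_rot: [0.21, 0.978, -0.0, 0.0]
ft_force: [-0.2, -0.5, -6.3]
grip_width: 0.0287
grasp_force: 60.5
```

```bash
python3 - <<'E'
from h import *
go((.4525,-.3238,.038)); o=bot.get_obs(); print(o["eef_pos"],o["ft_force"])
for c in("side","top"):
  bot.camera(c)
  for e in bot.cut_out(c,"cover_plate_boss"): print(c,e["score"],e["mask"].sum(),circ(c,e["mask"],o["eef_pos"][2]-.0113+.0045))
E
```

```text
shift cm [0.07 0.13 4.17] tooly deg 65.7 q [-0.62  0.46 -0.09  1.02 -0.   -0.2 ]
[ 0.45256131 -0.32519076  0.07974184] [-0.24527246 -0.45247653 -6.2742228 ]
side 0.75 1901 (array([ 0.45180205, -0.32759099]), np.float64(0.057143837206037204))
top 0.88 1483 (array([ 0.45142875, -0.32344323]), np.float64(0.05721656860929543))
```

Emit:
move_arm(motion=[{"x": 0.05,"y": 0.1,"z": 0.5,"yaw": 0},{"x": 0.05,"y": 0.1,"z": 1,"yaw": 0},{"x": 0.05,"y": 0.1,"z": 1.5,"yaw": 0},{"x": 0.05,"y": 0.1,"z": 2,"yaw": 0},{"x": 0.05,"y": 0.1,"z": 2.5,"yaw": 0},{"x": 0.05,"y": 0.1,"z": 2.5,"yaw": 0},{"x": 0.05,"y": 0.1,"z": 2.5,"yaw": 0}])

```text
clock: 29.22
eef_pos: [0.4523, -0.3239, 0.0544]
tool_rot: [0.21, 0.978, -0.0, 0.0]
ft_force: [0.3, -0.4, -5.3]
grip_width: 0.029
grasp_force: 60.6
```

Emit:
move_arm(motion=[{"x": 0,"y": 0,"z": 0.4,"yaw": 0},{"x": 0,"y": 0,"z": 0.8,"yaw": 0},{"x": 0,"y": 0,"z": 1.2,"yaw": 0},{"x": 0,"y": 0,"z": 1.4,"yaw": 0},{"x": 0,"y": 0,"z": 1.5,"yaw": 0},{"x": 0,"y": 0,"z": 1.5,"yaw": 0}])

```text
clock: 29.98
eef_pos: [0.4522, -0.3238, 0.0393]
tool_rot: [0.21, 0.978, -0.0, -0.0]
ft_force: [0.2, 0.4, -6.3]
grip_width: 0.0292
grasp_force: 60.6
```

Emit:
move_arm(motion=[{"x": 0,"y": 0,"z": 0.04,"yaw": 0},{"x": 0,"y": 0,"z": 0.08,"yaw": 0},{"x": 0,"y": 0,"z": 0.11,"yaw": 0},{"x": 0,"y": 0,"z": 0.13,"yaw": 0},{"x": 0,"y": 0,"z": 0.13,"yaw": 0}])

```text
clock: 30.6
eef_pos: [0.4522, -0.3238, 0.038]
tool_rot: [0.21, 0.978, -0.0, 0.0]
ft_force: [0.5, -0.2, -6.9]
grip_width: 0.0292
grasp_force: 60.6
```

Emit:
move_arm(motion=[{"x": 0,"y": 0,"z": 0.03,"yaw": 0},{"x": 0,"y": 0,"z": 0.06,"yaw": 0},{"x": 0,"y": 0,"z": 0.08,"yaw": 0},{"x": 0,"y": 0,"z": 0.1,"yaw": 0},{"x": 0,"y": 0,"z": 0.1,"yaw": 0}])

```text
clock: 31.22
eef_pos: [0.4522, -0.3238, 0.0379]
tool_rot: [0.21, 0.978, -0.0, 0.0]
ft_force: [-3.3, 2.0, 5.4]
grip_width: 0.0291
grasp_force: 62.0
```

The plate is resting on the buttons (the force moved from −7 to +5 N at the predicted height). I'll release, lift away and look.

Emit:
move_arm(motion=[{"x": 0,"y": 0,"z": 0,"yaw": 0},{"x": 0,"y": 0,"z": 0,"yaw": 0},{"x": 0,"y": 0,"z": 0,"yaw": 0},{"x": 0,"y": 0,"z": 0,"yaw": 0},{"x": 0,"y": 0,"z": -2,"yaw": 0},{"x": 0,"y": 0,"z": -5,"yaw": 0},{"x": 0,"y": 0,"z": -10,"yaw": 0},{"x": 0,"y": 0,"z": -15,"yaw": 0},{"x": 0,"y": 25,"z": -15,"yaw": 0},{"x": 0,"y": 25,"z": -15,"yaw": 0},{"x": 0,"y": 25,"z": -15,"yaw": 0},{"x": 0,"y": 25,"z": -15,"yaw": 0},{"x": 0,"y": 25,"z": -15,"yaw": 0},{"x": 0,"y": 25,"z": -15,"yaw": 0}], gripper=0.3)

```text
clock: 32.98
eef_pos: [0.5548, -0.0957, 0.1868]
tool_rot: [0.21, 0.978, -0.0, -0.0]
ft_force: [-0.1, 0.8, 0.7]
grip_width: 0.0552
grasp_force: 0.0
```

```bash
python3 - <<'E'
from h import *
ims=[]
for c in("side","top"):
  im=bot.camera(c)
  for e in bot.cut_out(c,"cover_plate_boss"): print(c,e["score"],e["mask"].sum(),circ(c,e["mask"],.0315))
  ims.append(cv2.resize(im[280:400,190:340] if c=="side" else im[170:290,360:510],None,fx=2.6,fy=4*.65,interpolation=2))
cv2.imwrite("pics/f.png",np.hstack(ims)); print(ims[0].shape)
E
```

```text
side 0.64 3057 (array([ 0.45137491, -0.32481584]), np.float64(0.057612546329613545))
(312, 390, 3)
```

View pics/f.png

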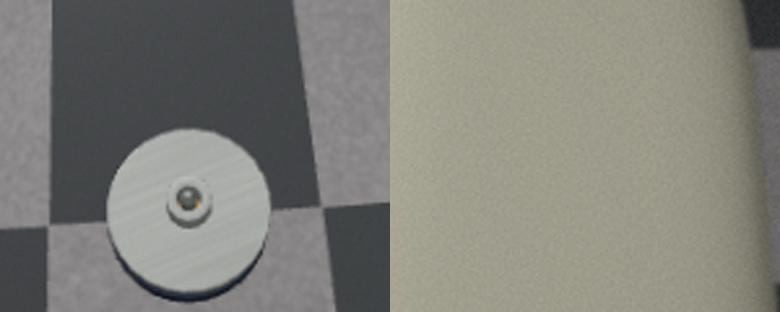

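The cover sits level and concentric over the stud (left crop 190,210), with its centre at (0.451, −0.325) and the jig's at (0.452, −0.324). The robot touches nothing, so I'll hand it in.

```bash
python3 -c "
from workcell import bot
print(bot.job_done())"
```

```text
the job is handed in; nothing more can be done
None
```

The job is handed in at about 33 s: the three red buttons lie on their seats, each within about 1 mm by the cameras, and the cover plate rests on them boss up over the stud, level in the last side picture; the black buttons were not touched.

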